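# Ready the fruit peeler and hold its blade arm back

### The arm

A 6-joint arm with a two-finger parallel gripper is mounted at the origin on a cart in front of the work surface, level with it; the furniture and walls round the work are solid. World frame = base frame: x ahead of the robot, y to its left, z up, the work surface at z = 0. Lengths are in m, angles in rad, forces in N, time in s.
With the tool pointing down it reaches from about 0.3 to 0.875 m from the base axis. Payload 6.4 kg.
Tool frame: the origin (TCP) lies at the very end of the fingers, on their centre line; the grasp point (between the pads) lies 19 mm behind it (pinch_z is the distance from the TCP to the grasp point, in m); z points along the fingers, y is the line along which they close (so a half turn about z gives the same grasp; the last joint's range is limited). The gripper opens to 85 mm and grips with 20 to 120 N. Pads are 22 mm wide; open, the fingers measure 114 mm over their backs; the gripper's body (76 mm by 85 mm) begins 54 mm behind the grasp point. The pads swing forward as they close: fully open they stand 13 mm farther back than shut.
Start: joints at [-0.206, 0.181, 1.607, -0, 1.354, -0.206], TCP at [0.575, 0, 0.231] pointing down, gripper open.
Joint ranges: [-2.99, 2.99], [-0.89, 2.07], [0.3, 2.58], [-1.14, 4.28], [0, 2.63], [-3.12, 3.12]. Speed limits (rad/s): [2.57, 2.57, 3.01, 3.14, 3.14, 3.14].

### API

Orientations are given as a unit quaternion [x, y, z, w].
In Python, from workcell import * gives the robot as it stands.
- The arm moves only by the tool play_rows, never from a script. Its argument "steps" is a list of rows, each a list of 5 numbers: the shift along the world's x, y, z in mm, then the turn about the world's z in rad, then the opening, from -1 (shut) to 1 (fully open). A call has 1 to 12 rows; each row is the pose to reach, as a shift and turn from the pose commanded when the call began; what a row does not reach only later rows make up. A row lasts 1/10 s, in which the tool goes at most 50 mm and 8.59 degrees, less where a joint would pass 70% of its speed; a pose out of reach is approached as far as the arm can. A call with a gripper value outside its range is refused whole. The fingers move at their own pace and stop on an object; "grip_force" is the grip in N (left out, the last holds). Time passes only in rows, so rows that repeat a pose let the fingers close. It gives the time, the measured TCP pose, the force, the opening and the grip force at its end, in the units of the state.
- read_state(): the state, without advancing time (a new reading comes with each control period).
- read_camera(name): name is "scene" or "side" or "wrist"; returns a dict with "color" (400x640x3 uint8, red, green, blue), "camera_matrix" (3x3 intrinsics, pixels), "world_to_cam" (4x4, takes a point from world to camera coordinates); the wrist camera has in their place "hand_eye" (4x4, takes a point from camera to tool coordinates, whose origin is the TCP and whose axes are the flange's). Camera axes: x right, y up, looking along -z (the intrinsics and any distortion apply to the point x, -y, -z); pixel columns grow to the right and rows downward; lengths in m; the calibration is good to about 2 mm. A picture is of the moment at which its call begins: read the wrist's pose just before it. There is no depth.
- hand_in(): hands the job in; it is judged then, once.
Trained networks look in a picture, given as the dict that the camera call returned (one of the last four; its "shot" number tells which), for a name from the list of things; names that differ only in an ending like _2 or _b are one class to them, and where a whole thing is asked for, a point or a joint stands for the part that bears it (a point fixed in the world has none). Each returns a list of dicts, best first, with "p" (0 to 1); they miss things now and then, are a little off and sometimes report something else, mostly with a low value. They report only what shows in the picture. A call takes as long as a camera call.
- recognise(picture, query): "location" ([x, y, z] in m, in the coordinates of the camera as it stood for that picture, good to about 4 mm: the middle of the surface that is visible of it).
- tip_of(picture, query): "location" ([x, y, z] in m, in the coordinates of the camera as it stood for that picture, good to about 4 mm: a listed point, or the origin of a listed thing).
The state is a dict: "time": time; "joint_pos": joint angles; "joint_vel": joint speeds; "effort": joint torques, N m; "tcp_pos": TCP position; "orientation": TCP orientation; "ft_force": force on the tool from outside, world axes, zero at the start; "wrist_torque": the same for the moment, N m; "grip_width": finger opening in m; "finger_force": force on a finger pad.
Only numpy, scipy, OpenCV 4.12 (cv2) and the standard library are available. Lean on these libraries where they do the work, as an engineer would, in place of code of your own. Each camera call takes 0.05 s, during which the arm holds its last target. There are 200 camera calls.

### The job

Get the red rotary fruit peeler ready for the next orange: draw its shaft fully back until it stops (the wooden crank handle is the place to take it). Then push the sprung blade arm outwards by its upright black grip, past the click of its catch and on, hard back against the rubber stop, and finish holding it there by the grip, because I do not trust the catch alone with my fingers by the blade. Leave the other things on the worktop undisturbed.

Things in the scene. Friction and masses are not known exactly. Their poses are not given: they have to be found in the camera images.
- fruit_peeler: red cast fruit peeler fixed to the worktop by a round suction foot 120 mm across; origin: centre of the foot's underside, z up. Its shaft runs along its own y axis, 125 mm above the worktop at x = 0: three-pronged fork at the +y end, crank at the -y end. The shaft slides towards -y. Its head with two bearing lugs is 34 mm wide in x, from y = -56 to +44 mm, and reaches 160 mm high
- peeler_shaft (a joint): how far the crank shaft is drawn back along the peeler's -y axis, m: 0 fully forward, 0.09 fully back at its stop; it starts between 0 and 0.03. About 2 N of friction, stays where it is left
- crank_grip (a point): middle of the wooden crank handle, a round handle 25 mm thick and 66 mm long that lies parallel to the shaft and points to the peeler's -y; it stands about 70 mm above the shaft (195 mm above the worktop). A flat steel crank joins it to the shaft, 40 mm from this point towards +y, and the shaft and crank may be moved together by this handle
- crank (a joint): turn of the crank about the shaft, rad: 0 = handle straight above the shaft, grows as the handle leans to the peeler's +x; stiff (about 0.12 N m), stays where it is; it need not be turned
- black_grip: upright black round grip on the end of the blade arm, 18 mm thick and 57 mm tall, its top 186 mm above the worktop; origin at its foot, 129 mm above the worktop. Nothing stands above it; it turns freely on its pin and is carried round the pivot by the arm in a level arc
- black_grip_point (a point): point on the axis of that black grip, 38 mm above its foot, 167 mm above the worktop: the height at which to take or push it
- blade_arm_pivot (a point): on the upright axis about which the blade arm turns, 42 mm to the peeler's +x side of the shaft; the black grip is 125 mm from this axis
- blade_arm (a joint): angle of the sprung blade arm, rad: 0 = at rest beside the shaft, pointing to the peeler's +y; grows as the grip is pushed outwards to the peeler's +x (clockwise from above); 0.80 = against the rubber stop. The spring takes 3 N at the grip at first, 7 N at the stop, about 2 N more at 0.3 to 0.55. Past 0.6 the catch has clicked in; let go, the arm would rest at about 0.56, short of the stop
- catch (a joint): spring catch that slides in a small block behind the arm's hub, m: 0 = dropped in (out of the tooth's way or behind it), up to 0.008 while it rides over the arm's ratchet tooth; it works by itself and need not be touched
- next_orange: loose orange, 61 mm, on the worktop by the fork end; leave it where it lies
- kitchen_timer: red and white kitchen timer, 65 mm across, 45 mm tall, on the worktop behind the peeler; origin: centre of underside
- flat_tin: flat green and white tin, 63 x 107 x 26 mm, on the worktop; origin: centre of underside
- teaspoon: steel teaspoon, 137 x 28 x 13 mm, lying on the worktop before the crank; leave it where it lies

How it is judged:
By the outcome, as a careful person would: the job done as asked, in the order asked, and still so for the second after the job is handed in, while the arm keeps its last pose, push and grip.
It also fails if it takes over 45 s, if anything falls off the work surface, if the arm or the gripper's body presses on something with over 40 N, if the wrist force passes 120 N, or if a joint passes its speed limit or range.

## Working session

There is one attempt and no reset: what is moved stays moved. The work goes in short steps, Python scripts to look and compute and a tool call to move; the robot and the scene stay as the last step left them, time stands still between calls to the robot, and variables do not carry over. Pictures are saved under pics/ and viewed, at most 10 in all, crops included, and the job is handed in when it is done.

Besides the shell and the picture viewer there is one more tool, called after "Request:" as name(argument=value, ...), one argument or row to a line, values as JSON. play_rows: Moves the arm, as the interface text tells. Its arguments: {"type":"object","properties":{"steps":{"type":"array"},"grip_force":{"type":"number"}},"required":["steps"]}

```bash
mkdir -p pics; cat > h.py <<'E'
from workcell import *
import numpy as np, cv2
def w(pic,p):
    M=np.linalg.inv(pic["world_to_cam"]); return (M@np.r_[p,1])[:3]
E
python3 - <<'E'
from h import *
print(read_state())
for c in ["scene","side"]:
    pic=read_camera(c); cv2.imwrite(f"pics/{c}0.png",pic["color"][:,:,::-1])
    for q in ["fruit_peeler","crank_grip","black_grip","black_grip_point","blade_arm_pivot","next_orange","kitchen_timer","flat_tin","teaspoon"]:
        try:
            for r in tip_of(pic,q)[:2]: print(c,q,round(r["p"],2),w(pic,r["location"]).round(4))
        except Exception as e: print(q,e)
E
```

```text
{'time': 0.0, 'joint_pos': array([-2.06287833e-01,  1.81575446e-01,  1.60801630e+00,  1.68621499e-07,
        1.35382253e+00, -2.06303805e-01]), 'joint_vel': array([-0.00047516, -0.00047098, -0.00308583,  0.00076357,  0.00024098,
        0.00175474]), 'effort': array([ 3.41415571e-04, -4.44869328e+01, -3.51340663e+01, -2.51131587e-04,
        9.11703974e-03,  3.43231875e-05]), 'tcp_pos': array([5.74433410e-01, 1.43122269e-04, 2.30360816e-01]), 'orientation': array([ 7.07100854e-01,  7.07112122e-01, -4.98393820e-04, -7.62353065e-04]), 'ft_force': array([ 0.71768202, -0.28334815,  0.28727906]), 'wrist_torque': array([0.02467593, 0.00558234, 0.01349348]), 'finger_force': 0.0, 'grip_width': 0.08541661665176288}
scene fruit_peeler 0.63 [0.4891 0.1008 0.0035]
scene crank_grip 0.75 [ 0.4943 -0.0713  0.2005]
scene crank_grip 0.55 [ 0.4162 -0.1623 -0.0012]
scene black_grip 0.48 [0.5221 0.2242 0.1292]
scene next_orange 0.79 [ 0.464   0.3675 -0.0023]
scene kitchen_timer 0.88 [ 0.7769 -0.0846 -0.0016]
scene kitchen_timer 0.34 [ 0.4958 -0.0728  0.1985]
scene flat_tin 0.71 [ 0.7455 -0.2308  0.0017]
scene teaspoon 0.56 [ 0.4205 -0.1657  0.0013]
side fruit_peeler 0.7 [ 4.867e-01  1.017e-01 -1.000e-04]
side crank_grip 0.73 [ 0.493  -0.0674  0.1936]
side black_grip 0.63 [0.513  0.2247 0.1299]
side black_grip 0.6 [ 0.4593  0.3661 -0.0039]
side black_grip_point 0.42 [0.517  0.2258 0.1666]
side blade_arm_pivot 0.74 [0.5186 0.226  0.1659]
side blade_arm_pivot 0.57 [0.5311 0.1005 0.1597]
side next_orange 0.8 [ 0.4614  0.3643 -0.0049]
side next_orange 0.36 [ 0.7764 -0.0818 -0.0013]
side kitchen_timer 0.97 [ 0.7739 -0.0809 -0.0035]
side flat_tin 0.63 [ 0.7384 -0.2278 -0.0058]
side teaspoon 0.84 [ 0.4198 -0.1655 -0.0023]
```

View pics/scene0.png

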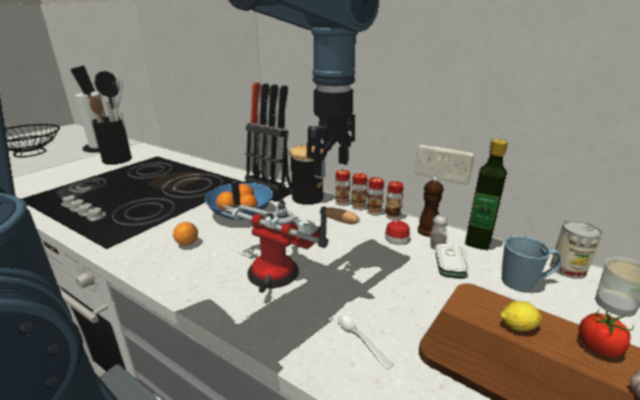

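View pics/side0.png

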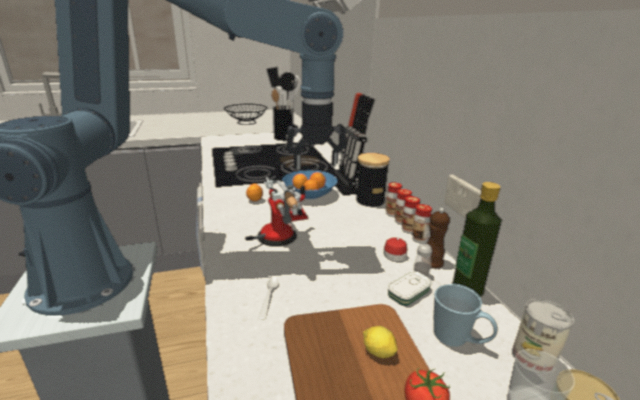

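The scene picture shows the peeler at about (270,250), its crank at (322,225) and the handle at (342,215). The side view agrees with this. The peeler's y axis runs roughly along world +y. I'll move above the handle and look from there.

Request:
play_rows(
  steps=[
    [0,0,40,0,1],
    [-40,-35,50,0,1],
    [-81,-69,60,0,1],
    [-81,-69,60,0,1],
    [-81,-69,60,0,1],
  ],
)

```text
time: 1.5
tcp_pos: [0.4937, -0.0699, 0.2921]
orientation: [0.708, 0.706, 0.0, 0.001]
ft_force: [-0.4, -1.0, 0.1]
grip_width: 0.0853
finger_force: 0.0
```

```bash
cat >> h.py <<'E'
from scipy.spatial.transform import Rotation as R
def ww(s,pic,p):
    t=(np.array(pic["hand_eye"])@np.r_[p,1])[:3]
    return R.from_quat(s["orientation"]).apply(t)+s["tcp_pos"]
def look(name,qs,fs=("tip_of",)):
    for c in ["wrist","scene","side"]:
        s=read_state(); pic=read_camera(c)
        cv2.imwrite(f"pics/{name}_{c}.png",pic["color"][:,:,::-1])
        for q in qs:
            for f in fs:
                for r in globals()[f](pic,q)[:2]:
                    P=ww(s,pic,r["location"]) if c=="wrist" else w(pic,r["location"])
                    print(c,f,q,round(r["p"],2),P.round(4))
E
python3 - <<'E'
from h import *
print(read_state()["tcp_pos"])
look("a",["crank_grip","black_grip_point","blade_arm_pivot","fruit_peeler"])
E
```

```text
[ 0.49369944 -0.06988717  0.29211066]
wrist tip_of crank_grip 0.78 [ 0.4904 -0.0725  0.1968]
wrist tip_of fruit_peeler 0.87 [ 0.4868  0.1003 -0.0018]
scene tip_of crank_grip 0.96 [ 0.4964 -0.0723  0.1997]
scene tip_of black_grip_point 0.73 [0.5211 0.2246 0.1688]
scene tip_of blade_arm_pivot 0.95 [0.5307 0.0988 0.1628]
scene tip_of blade_arm_pivot 0.54 [0.5188 0.2242 0.1284]
scene tip_of fruit_peeler 0.83 [0.486  0.0972 0.0007]
side tip_of crank_grip 0.74 [ 0.4924 -0.0693  0.1943]
side tip_of crank_grip 0.27 [ 0.4591  0.3632 -0.0045]
side tip_of black_grip_point 0.48 [0.5157 0.2258 0.1642]
side tip_of blade_arm_pivot 0.76 [0.5325 0.1025 0.1589]
side tip_of blade_arm_pivot 0.43 [0.5127 0.2265 0.1271]
side tip_of fruit_peeler 0.68 [4.854e-01 1.029e-01 4.000e-04]
```

View pics/a_wrist.png

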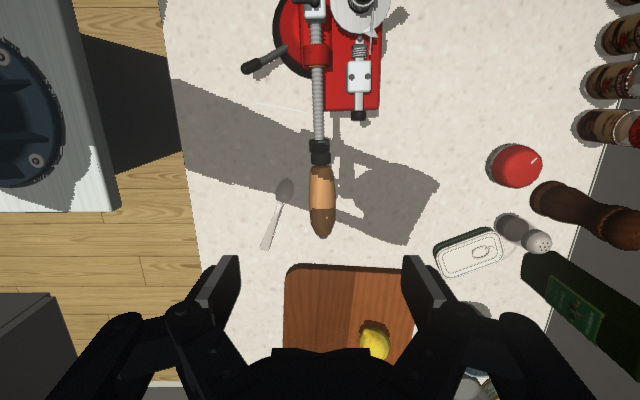

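The wrist view shows the handle from (320,165) to (323,237), nearly in line with the finger plane and turned by about 0.05 rad. The estimated centre is (0.493, -0.071, 0.196). I'll go down and grip it there.

Request:
play_rows(
  steps=[
    [0,-1,-40,0.05,1],
    [0,-1,-80,0.05,1],
    [0,-1,-105,0.05,1],
    [0,-1,-115,0.05,1],
    [0,-1,-115,0.05,0],
    [0,-1,-115,0.05,-1],
    [0,-1,-115,0.05,-1],
    [0,-1,-115,0.05,-1],
    [0,-1,-115,0.05,-1],
    [0,-1,-115,0.05,-1],
  ],
  grip_force=40,
)

```text
time: 3.25
tcp_pos: [0.495, -0.0703, 0.1778]
orientation: [0.689, 0.724, 0.001, 0.001]
ft_force: [-1.3, 1.6, 5.6]
grip_width: 0.0234
finger_force: 39.2
```

Request:
play_rows(
  steps=[
    [0,-10,0,0,-1],
    [1,-20,0,0,-1],
    [1,-30,0,0,-1],
    [2,-40,0,0,-1],
    [2,-50,0,0,-1],
    [3,-55,0,0,-1],
    [3,-55,0,0,-1],
  ],
)

```text
time: 3.95
tcp_pos: [0.4974, -0.1262, 0.1778]
orientation: [0.689, 0.724, -0.0, 0.001]
ft_force: [-3.1, -2.4, 8.4]
grip_width: 0.023
finger_force: 39.2
```

Request:
play_rows(
  steps=[
    [0,-4,0,0,-1],
    [0,-8,0,0,-1],
    [1,-12,0,0,-1],
    [1,-12,0,0,-1],
  ],
)

```text
time: 4.35
tcp_pos: [0.498, -0.1377, 0.1777]
orientation: [0.689, 0.724, -0.0, 0.0]
ft_force: [-4.1, -1.0, 9.3]
grip_width: 0.0229
finger_force: 39.4
```

Request:
play_rows(
  steps=[
    [0,-4,0,0,-1],
    [0,-8,0,0,-1],
    [0,-8,0,0,-1],
  ],
)

```text
time: 4.65
tcp_pos: [0.4982, -0.1449, 0.1777]
orientation: [0.689, 0.724, 0.0, 0.0]
ft_force: [-3.1, 2.1, 9.4]
grip_width: 0.0234
finger_force: 39.4
```

Request:
play_rows(
  steps=[
    [0,-3,0,0,-1],
    [0,-5,0,0,-1],
    [0,-5,0,0,-1],
  ],
)

```text
time: 4.95
tcp_pos: [0.498, -0.1453, 0.1774]
orientation: [0.689, 0.725, 0.003, -0.003]
ft_force: [-2.2, 20.8, 13.8]
grip_width: 0.0231
finger_force: 40.0
```

The force rises to 21 N after about 75 mm of travel, so the shaft is at its stop. I'll ease off, release, lift clear and check it by camera.

Request:
play_rows(
  steps=[
    [0,3,0,0,-1],
    [0,3,0,0,-0.3],
    [0,3,0,0,0.5],
    [0,3,0,0,1],
    [0,3,0,0,1],
    [0,3,0,0,1],
    [0,3,40,0,1],
    [0,3,80,0,1],
    [0,3,100,0,1],
    [0,3,100,0,1],
  ],
)

```text
time: 5.95
tcp_pos: [0.4998, -0.1481, 0.2802]
orientation: [0.689, 0.725, 0.001, 0.003]
ft_force: [0.1, 0.4, -0.2]
grip_width: 0.0856
finger_force: 0.0
```

```bash
python3 - <<'E'
from h import *
look("b",["crank_grip","black_grip_point","blade_arm_pivot","fruit_peeler"])
E
```

```text
wrist tip_of crank_grip 0.67 [ 0.495  -0.1477  0.1966]
wrist tip_of fruit_peeler 0.28 [ 0.7405 -0.2284  0.0039]
scene tip_of crank_grip 0.97 [ 0.4957 -0.1439  0.1949]
scene tip_of crank_grip 0.42 [0.4893 0.1022 0.0029]
scene tip_of black_grip_point 0.49 [0.5182 0.227  0.17  ]
scene tip_of blade_arm_pivot 0.97 [0.5306 0.0963 0.1611]
scene tip_of fruit_peeler 0.82 [0.4875 0.1001 0.004 ]
side tip_of crank_grip 0.62 [ 0.4944 -0.1418  0.1932]
side tip_of blade_arm_pivot 0.76 [0.5306 0.0988 0.1591]
side tip_of fruit_peeler 0.82 [ 0.4877  0.1051 -0.0018]
```

View pics/b_wrist.png

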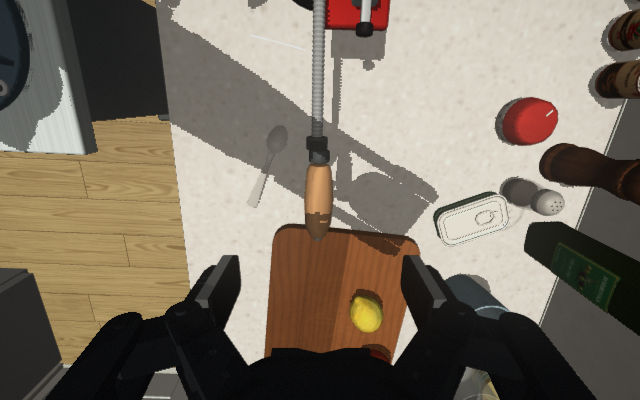

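The handle now sits at y≈-0.145 beside the stretched shaft, from (318,160) to (318,238), and nothing else moved. Next I'll go towards the black grip.

Request:
play_rows(
  steps=[
    [0,50,20,0,1],
    [5,100,40,0,1],
    [10,150,40,0,1],
    [15,200,40,0,1],
    [18,250,40,0,1],
    [18,300,40,0,1],
    [18,310,40,0,1],
    [18,310,40,0,1],
    [18,310,40,0,1],
  ],
)

```text
time: 7.6
tcp_pos: [0.5159, 0.163, 0.3162]
orientation: [0.689, 0.725, -0.0, 0.0]
ft_force: [-0.4, -0.9, -0.1]
grip_width: 0.0851
finger_force: 0.0
```

```bash
python3 - <<'E'
from h import *
print(read_state()["tcp_pos"])
look("c",["black_grip_point","black_grip","blade_arm_pivot","fruit_peeler"])
E
```

```text
[0.51593181 0.1629528  0.31620303]
wrist tip_of black_grip_point 0.66 [0.5209 0.2274 0.1679]
wrist tip_of black_grip 0.59 [0.5177 0.2277 0.1322]
wrist tip_of black_grip 0.15 [ 0.4197 -0.1615  0.003 ]
wrist tip_of blade_arm_pivot 0.57 [0.5306 0.108  0.1595]
wrist tip_of fruit_peeler 0.93 [4.893e-01 1.028e-01 2.000e-04]
scene tip_of black_grip_point 0.51 [0.5177 0.2247 0.1708]
scene tip_of black_grip_point 0.47 [ 7.394e-01 -2.295e-01  4.000e-04]
scene tip_of black_grip 0.67 [0.5185 0.2237 0.1292]
scene tip_of blade_arm_pivot 0.73 [0.5301 0.0951 0.156 ]
side tip_of black_grip_point 0.6 [0.5172 0.2271 0.1656]
side tip_of black_grip 0.57 [0.511  0.2263 0.1241]
side tip_of blade_arm_pivot 0.76 [0.5306 0.1006 0.1583]
side tip_of fruit_peeler 0.58 [ 4.874e-01  9.940e-02 -3.000e-04]
```

View pics/c_wrist.png

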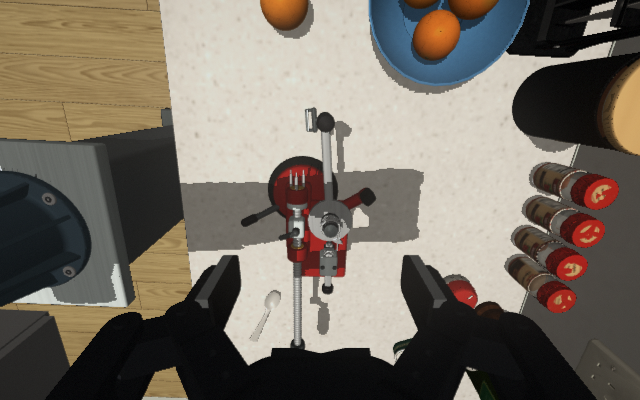

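The wrist view shows the black grip at (326,122), the pivot hub at (330,228) and the blade at (311,120), close to the grip's -x side. I need the blade's height before choosing where the fingers go.

```bash
python3 - <<'E'
from h import *
o=[]
for c in ["scene","side"]:
    pic=read_camera(c)
    def pr(p):
        q=(pic["world_to_cam"]@np.r_[p,1])[:3]; q=np.array([q[0],-q[1],-q[2]]); u=pic["camera_matrix"]@q; return u[:2]/u[2]
    for z in(.129,.148,.167,.186): print(c,z,pr([.5185,.226,z]).round(1),"blade",pr([.500,.227,z]).round(1))
    x,y=pr([.5185,.226,.15]).astype(int)
    o.append(cv2.resize(pic["color"][y-25:y+25,x-30:x+35,::-1],(390,300),interpolation=cv2.INTER_CUBIC)); print(x-30,y-25)
cv2.imwrite("pics/d.png",np.hstack(o))
E
```

```text
scene 0.129 [237.  203.3] blade [231.  206.2]
scene 0.148 [236.2 196.1] blade [230.2 198.9]
scene 0.167 [235.4 188.7] blade [229.3 191.4]
scene 0.186 [234.6 181.2] blade [228.4 183.8]
206 170
side 0.129 [278.2 178.6] blade [272.3 179. ]
side 0.148 [278.1 172.9] blade [272.1 173.3]
side 0.167 [277.9 167.1] blade [271.9 167.5]
side 0.186 [277.7 161.3] blade [271.7 161.6]
248 147
```

View pics/d.png

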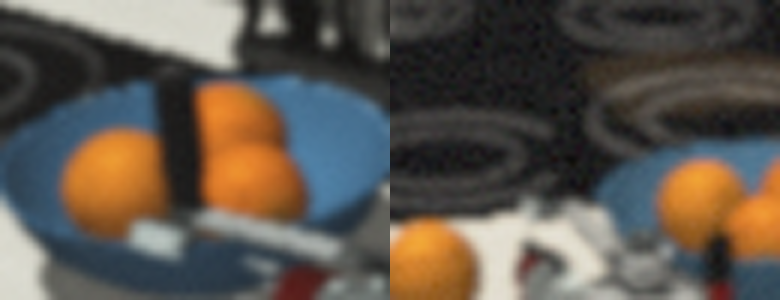

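The blade top is at about z=0.13, below the fingertips at 0.15, so gripping from above is clear.

Request:
play_rows(
  steps=[
    [3,40,-10,-0.12,1],
    [3,63,-50,-0.25,1],
    [3,63,-90,-0.25,1],
    [3,63,-130,-0.25,1],
    [3,63,-155,-0.25,1],
    [3,63,-166,-0.25,1],
    [3,63,-166,-0.25,1],
    [3,63,-166,-0.25,-1],
    [3,63,-166,-0.25,-1],
    [3,63,-166,-0.25,-1],
    [3,63,-166,-0.25,-1],
    [3,63,-166,-0.25,-1],
  ],
  grip_force=40,
)

```text
time: 9.65
tcp_pos: [0.5188, 0.2264, 0.151]
orientation: [0.774, 0.633, 0.0, -0.0]
ft_force: [-3.5, -0.9, 4.4]
grip_width: 0.0167
finger_force: 38.8
```

Request:
play_rows(
  steps=[
    [6,0,0,-0.05,-1],
    [13,0,0,-0.1,-1],
    [19,0,0,-0.15,-1],
    [25,0,0,-0.2,-1],
    [31,-1,0,-0.25,-1],
    [37,-2,0,-0.3,-1],
    [37,-2,0,-0.3,-1],
  ],
)

```text
time: 10.35
tcp_pos: [0.5553, 0.2245, 0.1509]
orientation: [0.86, 0.51, -0.001, -0.001]
ft_force: [-5.8, 1.4, 6.8]
grip_width: 0.0167
finger_force: 39.3
```

Request:
play_rows(
  steps=[
    [6,-2,0,-0.05,-1],
    [12,-4,0,-0.1,-1],
    [18,-6,0,-0.15,-1],
    [24,-8,0,-0.2,-1],
    [30,-10,0,-0.25,-1],
    [35,-13,0,-0.3,-1],
    [35,-13,0,-0.3,-1],
  ],
)

```text
time: 11.05
tcp_pos: [0.5906, 0.2116, 0.1509]
orientation: [0.927, 0.375, -0.0, -0.001]
ft_force: [-5.8, 3.1, 6.9]
grip_width: 0.0171
finger_force: 39.4
```

Request:
play_rows(
  steps=[
    [5,-3,0,-0.05,-1],
    [11,-6,0,-0.1,-1],
    [15,-10,0,-0.15,-1],
    [18,-12,0,-0.18,-1],
    [18,-12,0,-0.18,-1],
  ],
)

```text
time: 11.55
tcp_pos: [0.6082, 0.2, 0.1509]
orientation: [0.957, 0.291, -0.001, -0.001]
ft_force: [-6.7, 4.0, 5.9]
grip_width: 0.0169
finger_force: 39.4
```

Request:
play_rows(
  steps=[
    [2,-2,0,-0.02,-1],
    [4,-3,0,-0.03,-1],
    [4,-3,0,-0.03,-1],
    [4,-3,0,-0.03,-1],
  ],
)

```text
time: 11.95
tcp_pos: [0.6105, 0.1982, 0.1507]
orientation: [0.961, 0.277, -0.002, -0.002]
ft_force: [-10.7, 5.2, 8.5]
grip_width: 0.0169
finger_force: 39.7
```

Request:
play_rows(
  steps=[
    [2,-1,0,0,-1],
    [3,-2,0,0,-1],
    [3,-2,0,0,-1],
    [3,-2,0,0,-1],
    [3,-2,0,0,-1],
  ],
)

```text
time: 12.45
tcp_pos: [0.6111, 0.1978, 0.1504]
orientation: [0.961, 0.278, -0.004, -0.004]
ft_force: [-18.4, 11.2, 12.5]
grip_width: 0.0165
finger_force: 40.3
```

```bash
python3 - <<'E'
from h import *
s=read_state(); print(s["tcp_pos"],s["ft_force"],s["grip_width"],s["time"])
look("e",["black_grip_point","blade_arm_pivot","fruit_peeler","crank_grip","next_orange"])
E
```

```text
[0.61107314 0.19783605 0.15039881] [-18.42057797  11.21267461  12.47746625] 0.01648815552814343 12.45
wrist tip_of black_grip_point 0.92 [0.6143 0.198  0.1664]
wrist tip_of fruit_peeler 0.68 [0.4878 0.1003 0.0014]
wrist tip_of next_orange 0.86 [0.462  0.3646 0.0018]
wrist tip_of next_orange 0.52 [ 0.7763 -0.0784  0.0008]
scene tip_of black_grip_point 0.71 [0.6119 0.1984 0.1668]
scene tip_of blade_arm_pivot 0.67 [0.5338 0.1005 0.1618]
scene tip_of fruit_peeler 0.86 [ 0.49    0.1037 -0.0012]
scene tip_of crank_grip 0.86 [ 0.4971 -0.1472  0.1967]
scene tip_of crank_grip 0.48 [0.6139 0.195  0.1288]
scene tip_of next_orange 0.83 [ 0.4639  0.3658 -0.0013]
scene tip_of next_orange 0.22 [0.5315 0.0964 0.1593]
side tip_of black_grip_point 0.58 [0.6114 0.197  0.1678]
side tip_of black_grip_point 0.28 [ 0.4196 -0.1654 -0.0013]
side tip_of blade_arm_pivot 0.61 [0.5313 0.1028 0.161 ]
side tip_of fruit_peeler 0.78 [0.4852 0.1021 0.0018]
side tip_of fruit_peeler 0.58 [0.6071 0.1976 0.1297]
side tip_of crank_grip 0.57 [ 0.4977 -0.1427  0.1952]
side tip_of crank_grip 0.32 [ 4.166e-01 -1.629e-01 -1.000e-04]
side tip_of next_orange 0.79 [ 0.4631  0.3642 -0.0027]
```

View pics/e_wrist.png

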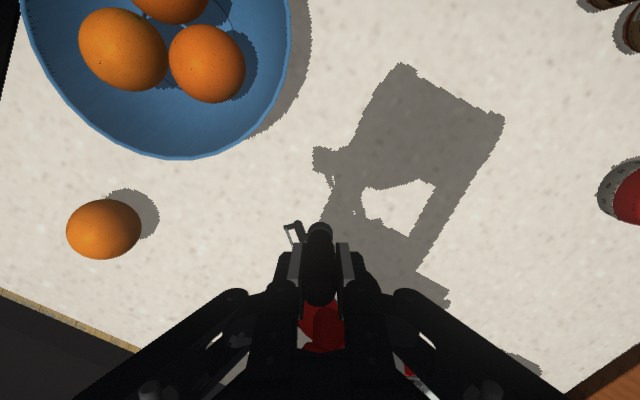

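The wrist view shows the black grip held between the pads at (320,260). The force rose to 21 N with under 1 mm of motion. The chord travelled gives an arm angle of about 0.79, so it is against the stop. The shaft is still back and the orange lies where it was.

```bash
python3 -c "
from workcell import *
print(hand_in())"
```

```text
the job is handed in; nothing more can be done
None
```

The shaft is drawn fully back to its stop, and the arm is holding the blade arm by its black grip, hard against the rubber stop; nothing else appears to have been disturbed, and the job is handed in.

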